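Shift the chess turner's lathe into third

ROBOT

A 6-joint arm with a two-finger parallel gripper is mounted at the origin on the work surface. World frame = base frame: x ahead of the robot, y to its left, z up, the work surface at z = 0. Lengths are in m, angles in rad, forces in N, time in s.
With the tool pointing down it reaches from about 0.3 to 1 m from the base axis. Payload 5.1 kg.
Tool frame: the origin (TCP) lies midway between the tips of the shut fingers; the grasp point (between the pads) lies 19 mm behind it (robot.grip_depth is the z of the grasp point in the tool frame, in m); z points along the fingers, y is the direction in which the jaws open and shut (so a half turn about z gives the same grasp; the last joint's range is limited). The gripper opens to 95 mm and grips with 3 to 60 N. Pads are 20 mm wide; open, the fingers measure 119 mm over their backs; the gripper's body (75 mm by 180 mm) begins 59 mm behind the grasp point.
Start: joints at [-1.267, 0.124, 1.65, -0, 1.367, -0.083], TCP at [0.245, -0.602, 0.186] pointing down, gripper open.
Joint ranges: [-2.61, 2.61], [-1.02, 2.33], [0.03, 2.71], [-1.35, 4.49], [0.32, 2.68], [-2.91, 2.91]. Speed limits (rad/s): [2.57, 2.57, 3.14, 3.14, 3.14, 3.14].

INTERFACE

Orientations are given as a unit quaternion [w, x, y, z].
In Python, from cell import robot gives the robot as it stands.
- The arm moves only by the shell command python3 -m handwheel 'ROWS' [FORCE]. ROWS is a JSON object of lists of equal length, an entry for each row: "delta_pos": the shift along the world's x, y, z in mm, a list of three; "delta_rot": the turn, a rotation vector about the world's x, y, z in rad, a list of three; "gripper": the closure, from 0 (fully open) to 1 (shut). In form: {"delta_pos": [[tx, ty, tz], ...], "delta_rot": [[ax, ay, az], ...], "gripper": [gripper, ...]}. A call has 1 to 12 rows; each row shifts and turns the pose as measured when the row begins; what a row does not reach is not made up. A row lasts 1/12 s, in which the tool goes at most 41.7 mm and 7.16 degrees, less where a joint would pass 70% of its speed; a pose out of reach is approached as far as the arm can. A call is refused whole if a number of a shift passes 41.7 or a number of a turn 0.125, either way. A call with a gripper value outside its range is refused whole. The fingers move at their own pace and stop on an object; FORCE is the grip in N (left out, the last holds). Time passes only in rows, so rows that do not move let the fingers close. It gives the time, the measured TCP pose, the force and the opening at its end, in the units of the state.
- robot.state(): the state, without advancing time (a new reading comes with each control period).
- robot.read_camera(name): name is "side" or "top" or "wrist"; returns the picture (480x640x3 uint8, red, green, blue); there is no depth.
- robot.camera_info(name): a dict with "fovy" (degrees; the focal length in pixels is half the picture's height over the tangent of half this angle, whatever the lens; pixels are square), "cx", "cy" (the principal point, pixels), "pose" (4x4, takes a point from camera to world coordinates); the wrist camera has in their place "hand_eye" (4x4, takes a point from camera to tool coordinates, whose origin is the TCP and whose axes are the flange's). Camera axes: x right, y down, z forward; pixel columns grow to the right and rows downward; lengths in m; the calibration is good to about 2 mm. A picture is of the moment at which its call begins: read the wrist's pose just before it. camera_info takes no time and is no camera call.
- robot.hand_in(): hands the job in, once; it reports no verdict.
Trained networks look in the newest picture that a camera, given by its name, has taken for a name from the list of things; names that differ only in an ending like _2 or _b are one class to them, and where a whole thing is asked for, a point or a joint stands for the part that bears it (a point fixed in the world has none). Each returns a list of dicts, best first, with "conf" (0 to 1); they miss things now and then, are a little off and sometimes report something else, mostly with a low value. They report only what shows in the picture. A call takes as long as a camera call.
- robot.search_frame(camera, thing): "box" ([left, top, width, height] in pixels, round what is visible of it).
- robot.trace(camera, thing): "mask" (480x640 bool, what is visible of it) and "box" ([left, top, width, height] in pixels, round what is visible of it).
The state is a dict: "t": time; "joint_pos": joint angles; "joint_velocities": joint speeds; "joint_torque": joint torques, N m; "ee_pos": TCP position; "tool_rot": TCP orientation; "wrist_force": force on the tool from outside, world axes, zero at the start; "moment": the same for the moment, N m; "gripper_width": finger opening in m.
Only numpy, scipy, OpenCV 4.12 (cv2) and the standard library are available. Lean on these libraries where they do the work, as an engineer would, in place of code of your own. Each camera call takes 0.05 s, during which the arm holds its last target. There are 200 camera calls.

TASK

The little gear-head wood lathe stands stopped with its gear lever somewhere on the left-hand side of the H-shaped gate (first is ahead, second is back). Shift it into third, which is the right-hand slot, ahead: bring the lever to the crossing in the middle, push it across to the right and then forward, away from you, until it is fully home, and take your hand away. Push the wooden knob from outside with the fingers, without taking it between them and without forcing it, and leave the turned pieces, the tin, the key, the blank and the gouge as they are.

Things in the scene. Friction and masses are not known exactly. Their poses are not given: they have to be found in the camera images.
- lathe: Fixed dark bench lathe, set down anew each time, turned up to 13 deg. Origin on the bench under the gate's centre; x forward (away from the operator), y to the left along the spindle, z up. In mm: headstock x -75..75, y -110..130, flat top z 160; gate turret on it x, y -55..55, up to z 186; belt guard and motor left and behind, chuck, work and tailstock to the right (to y -512), all below z 160.
- gate_center (a point): Centre of the H-shaped opening on the top face of the steel gate plate, 186 mm above the bench; axes as the lathe's. Two slots along x, 13 mm wide, centred at y +15 mm (left) and -15 mm (right), from x -25 to 25 mm; the crossing joins them at x 0, 16 mm wide, corners rounded. Drilled dots number the slot ends: 1 left ahead, 2 left back, 3 right ahead, 4 right back.
- knob (a point): Centre of the 38 mm dark wooden ball knob on the 10 mm steel gear lever. The lever leans about a pivot on the gate's axis 108 mm above the bench; knob centre 155 mm from it. Knob in lathe axes, mm: left of the crossing (0, 31, 260), right of it (0, -31, 260), home in third (40, -30, 255). Needs a push of about 1.5 to 2 N, stays where it is left, stops solidly at the gate's walls.
- shift_across (a joint): Sideways lean of the lever, rad: 0 upright, positive to the operator's right (lathe -y). About -0.20 in the left-hand slot, +0.20 in the right-hand slot (play 0.02 either way). It can change sides only in the crossing.
- shift_fore (a joint): Lean of the lever along the slots, rad: 0 mid-crossing, positive forward (lathe +x), away from the operator. Stops at +0.265 at the front end of a slot (first, third) and -0.265 at the rear end (second, fourth). To cross it must be within about 0.04 of 0. It starts anywhere from second to first.
- pattern_bishop: Loose turned wooden bishop, 80 mm tall, foot 34 mm across, standing upright on the headstock's top to the right of the gate (top at 240 mm above the bench). Origin under its foot. To be left alone.
- wax_tin: Loose flat round tin, 56 mm across, 28 mm high, on the headstock's top to the left of the gate. Origin under its centre. To be left alone.
- chuck_key: Loose steel T-key, 80 mm long, lying in the chip tray in front of the headstock. Origin under its middle. To be left alone.
- pawn: Loose turned pawn, 52 mm tall, foot 30 mm, standing on the bench to the left of the lathe. Origin under its foot. To be left alone.
- king: Loose turned king, 89 mm tall, foot 38 mm, standing on the bench to the left of the lathe. Origin under its foot. To be left alone.
- blank: Loose square wooden blank, 42 x 42 x 115 mm, standing on end on the bench to the left of the lathe. Origin under its centre. To be left alone.
- gouge: Loose turning gouge, 280 mm long, wooden handle 26 mm thick, lying on the bench to the left, nearest the robot. Origin under the front end of its handle. To be left alone.

How it is judged:
On the way, in this order (a step that is already met when the one before it is completed fails the run):
1. the lever has been brought across through the crossing to the right-hand slot (value of joint shift_across above 0.165 rad and value of joint shift_fore between -0.12 and 0.12 rad).
2. the lever is forward, home in third (value of joint shift_across above 0.165 rad and value of joint shift_fore above 0.235 rad), for 0.1 s.
At the end, for the whole second after the job is handed in: The lever rests in the right-hand slot (sideways lean over 0.165 rad) and fully forward in third (forward lean over 0.235 rad of 0.265, that is within about 5 mm of its stop at the knob), at rest (all of step 2 and velocity of joint shift_fore between -0.02 and 0.02 rad/s); the robot touches nothing.
It fails at once if the knob is taken between the fingers (distance between the grasp point and knob below 0.02 m).
It fails at once if the lever is forced with more than 60 N (contact force between any of the fingers, the arm and shift_fore above 60 N).
It fails at once if the bishop or the tin on the headstock is lifted, shifted by more than 20 mm or knocked over (distance of any of pattern_bishop, wax_tin from where it was at the start of the episode above 0.02 m or angle between pattern_bishop's own z axis and vertical above 0.4 rad).
It fails at once if the pawn, king, blank, gouge or chuck key is lifted, shifted by more than 20 mm or knocked over (distance of any of chuck_key, pawn, king, blank, gouge from where it was at the start of the episode above 0.02 m or angle between any of pawn, king, blank's own z axis and vertical above 0.4 rad).
It also fails if it takes over 72 s, if anything falls off the work surface, if the arm or the gripper's body presses on something with over 40 N, if the wrist force passes 120 N, or if a joint passes its speed limit or range.

## Working session

There is one attempt and no reset: what is moved stays moved. The work goes in short steps, Python scripts to look and compute and a shell command to move; the robot and the scene stay as the last step left them, time stands still between calls to the robot, and variables do not carry over. Pictures are saved under pics/ and viewed, about 8 in all and at most 12, crops included, and the job is handed in when it is done.

```bash
mkdir -p pics; ls; python3 - <<'E'
from cell import robot
import cv2, numpy as np
np.set_printoptions(precision=4,suppress=True)
s=robot.state(); print(s)
ims=[]
for c in ("side","top"):
    im=robot.read_camera(c); i=robot.camera_info(c); print(c,i)
    cv2.imwrite(f"pics/{c}0.png",cv2.cvtColor(im,cv2.COLOR_RGB2BGR))
    for th in ("knob","gate_center","lathe","pattern_bishop"):
        r=robot.search_frame(c,th); print(th,[(x["box"],x["conf"]) for x in r[:2]])
print(robot.camera_info("wrist"))
E
```

```text
pics
{'t': 0.0, 'joint_pos': array([-1.2666,  0.1245,  1.6517, -0.    ,  1.3675, -0.0825]), 'joint_velocities': array([-0.0007,  0.0013, -0.0004, -0.0001, -0.001 ,  0.0023]), 'joint_torque': array([  0.0002, -41.7602, -35.9935,   0.0775,   0.049 ,  -0.0002]), 'ee_pos': array([ 0.245 , -0.6013,  0.1852]), 'tool_rot': array([-0.001 ,  0.9814,  0.1922, -0.0001]), 'wrist_force': array([ 0.0106,  0.3017, -0.5376]), 'moment': array([ 0.0772, -0.0001, -0.0209]), 'gripper_width': 0.09504877373812576}
side {'fovy': 47.62815802080429, 'cx': 320.608414083406, 'cy': 240.9800840340656, 'pose': array([[-0.8551, -0.2856,  0.4326,  0.0075],
       [-0.5181,  0.5004, -0.6937,  0.9608],
       [-0.0183, -0.8173, -0.5759,  0.7693],
       [ 0.    ,  0.    ,  0.    ,  1.    ]])}
knob []
gate_center [([282.6, 171.8, 61.9, 31.9], 0.7)]
lathe [([215.6, 124.8, 242.8, 183.6], 0.86)]
pattern_bishop [([345.0, 155.3, 14.8, 32.5], 0.57)]
top {'fovy': 43.204348932421965, 'cx': 321.42849612365694, 'cy': 238.07994727426296, 'pose': array([[-0.0074, -0.9935,  0.1138,  0.3522],
       [-0.9999,  0.0088,  0.0119,  0.2481],
       [-0.0129, -0.1137, -0.9934,  1.155 ],
       [ 0.    ,  0.    ,  0.    ,  1.    ]])}
knob [([398.3, 144.5, 27.9, 39.5], 0.59)]
gate_center [([392.7, 144.9, 64.6, 71.6], 0.75)]
lathe [([329.4, 91.0, 310.6, 186.5], 0.85), ([397.8, 143.7, 28.3, 39.5], 0.27)]
pattern_bishop [([466.5, 190.0, 26.2, 22.9], 0.97)]
{'fovy': 64.06787343892225, 'cx': 319.23745503856634, 'cy': 238.20190877940774, 'hand_eye': array([[-0.0004, -0.9574, -0.2889,  0.0817],
       [ 1.    , -0.0004, -0.0002,  0.0006],
       [ 0.    , -0.2889,  0.9574, -0.1979],
       [ 0.    ,  0.    ,  0.    ,  1.    ]])}
```

View pics/side0.png

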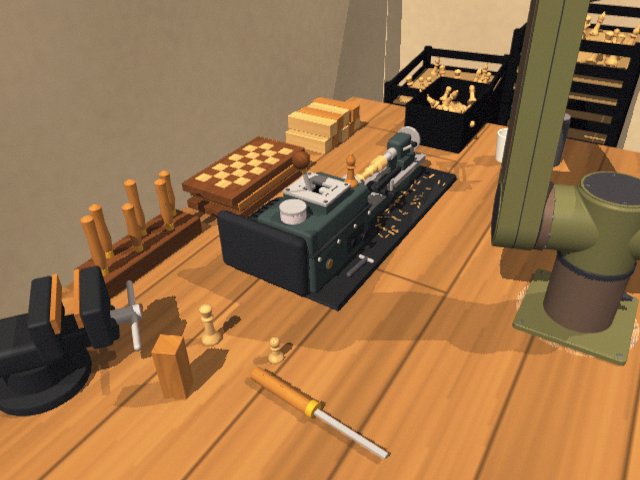

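View pics/top0.png

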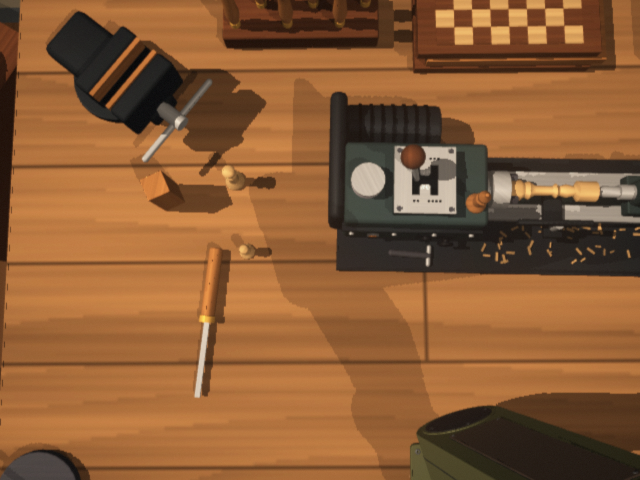

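The lever is ahead on the left (first): knob at about (413,157) in the top view and (301,159) in the side view. The gate plate is at about (425,180), the bishop at (480,202). I'll measure the gate pose next.

```bash
cat > h.py <<'E'
from cell import robot
import cv2, numpy as np
np.set_printoptions(precision=4,suppress=True)
def cam(c):
    i=robot.camera_info(c); f=240/np.tan(np.radians(i["fovy"]/2))
    if "pose" in i: P=i["pose"]
    else:
        from scipy.spatial.transform import Rotation as R
        s=robot.state(); T=np.eye(4); q=s["tool_rot"]
        T[:3,:3]=R.from_quat([q[1],q[2],q[3],q[0]]).as_matrix(); T[:3,3]=s["ee_pos"]; P=T@i["hand_eye"]
    return f,i["cx"],i["cy"],P
def atz(C,u,v,z):
    f,cx,cy,P=C; d=P[:3,:3]@np.array([(u-cx)/f,(v-cy)/f,1]); o=P[:3,3]
    return o+d*(z-o[2])/d[2]
def proj(C,p):
    f,cx,cy,P=C; q=P[:3,:3].T@(np.asarray(p)-P[:3,3]); return np.array([cx+f*q[0]/q[2],cy+f*q[1]/q[2]])
E
python3 - <<'E'
from h import *
im=cv2.imread("pics/top0.png"); x0,y0,w,h=325,80,180,150
cr=cv2.resize(im[y0:y0+h,x0:x0+w],None,fx=4,fy=4,interpolation=cv2.INTER_CUBIC); cv2.imwrite("pics/topc.png",cr)
C=cam("top"); S=cam("side")
print("knob top@255",atz(C,413,157,.255),"side",atz(S,301,159,.255))
m=[]
# plate mask: bright & unsaturated
hsv=cv2.cvtColor(im,cv2.COLOR_BGR2HSV); mk=((hsv[...,1]<50)&(hsv[...,2]>110)).astype(np.uint8); z=np.zeros_like(mk); z[140:220,388:462]=mk[140:220,388:462]
n,l,st,ce=cv2.connectedComponentsWithStats(z); k=1+np.argmax(st[1:,4]); 
pts=np.argwhere(l==k)[:,::-1].astype(float)
W=np.array([atz(C,*p,.186)[:2] for p in pts],np.float32)*1000
r=cv2.minAreaRect(W); print("plate rect mm",r, st[k])
for th in ("pattern_bishop",):
    b=robot.trace("top",th)[0]["box"]; print(b)
E
```

```text
knob top@255 [0.5777 0.1192 0.255 ] side [0.5839 0.1068 0.255 ]
plate rect mm ((557.4981689453125, 91.14539337158203), (99.86434936523438, 110.63365936279297), 88.79749298095703) [ 394  146   63   68 2182]
[464.3, 190.9, 26.3, 23.9]
```

View pics/topc.png

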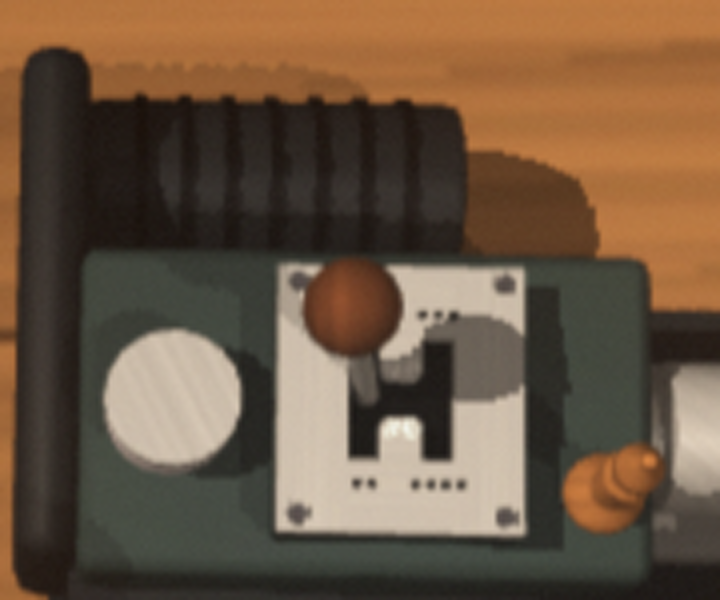

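```bash
python3 - <<'E'
from h import *
C=cam("top"); S=cam("side")
q=lambda a,b:(a/4+325-.4,b/4+80-.4)
g=atz(C,*q(400.5,400),.186); print("gate",g)
s=[atz(C,*q(*p),.186) for p in((297,281),(504,285),(299,513),(507,516))]
print("screw c",np.mean(s,0)); 
for a,b in((1,0),(3,2)): d=s[b]-s[a]; print("yaw y-axis",np.degrees(np.arctan2(-d[0],d[1])),np.linalg.norm(d))
for a,b in((2,0),(3,1)): d=s[b]-s[a]; print("yaw x-axis",np.degrees(np.arctan2(d[1],d[0])),np.linalg.norm(d))
k=atz(C,*q(353,306),.255); print("knob",k,k-g)
im=cv2.imread("pics/side0.png"); hsv=cv2.cvtColor(im,cv2.COLOR_BGR2HSV)[145:185,285:320]
print("side: gate expected px",proj(S,g),"knob expected",proj(S,k))
cv2.imwrite("pics/sidec.png",cv2.resize(im[140:240,250:380],None,fx=5,fy=5,interpolation=cv2.INTER_CUBIC))
print(robot.camera_info("side")["pose"][:3,3])
E
```

```text
gate [0.5573 0.0913 0.186 ]
screw c [0.558  0.0908 0.186 ]
yaw y-axis -1.7534105999526144 0.08430198104624273
yaw y-axis -1.3831685696817289 0.08377733717411698
yaw x-axis -0.7727392246334674 0.09592755766946698
yaw x-axis -1.0833427815473562 0.09537866860979619
knob [0.5791 0.1194 0.255 ] [0.0218 0.0281 0.069 ]
side: gate expected px [316.4756 187.6909] knob expected [299.6499 161.917 ]
[0.0075 0.9608 0.7693]
```

View pics/sidec.png

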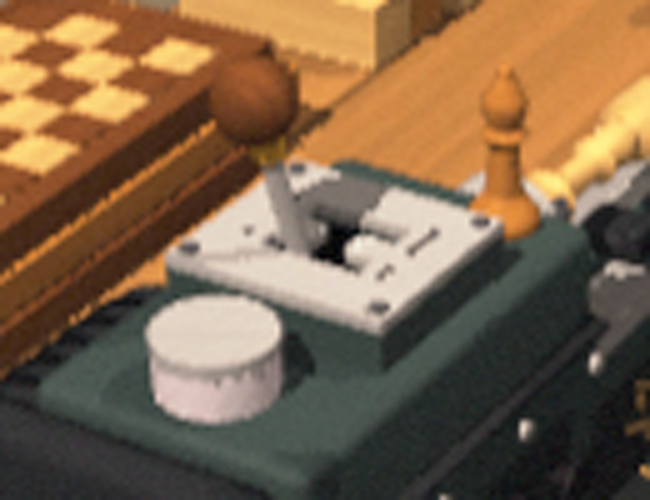

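```bash
python3 -m handwheel '{"delta_pos":[[0,0,30],[0,0,40],[0,0,40],[20,20,40],[25,30,20],[25,30,0]],"delta_rot":[[0,0,0],[0,0,0],[0,0,0.1],[0,0,0.1],[0,0,0.1],[0,0,0.1]],"gripper":[1,1,1,1,1,1]}' 10
```

```text
t: 1.05
ee_pos: [0.3076, -0.5233, 0.3511]
tool_rot: [-0.005, 0.922, 0.386, -0.004]
wrist_force: [2.4, -0.9, 0.7]
gripper_width: 0.0606
```

The side view agrees: the knob is at (301,160) and should project to (300,162). The lever is partly towards first, about 21 mm ahead at the knob. I'll turn the tool to match the lathe axes and travel high.

```bash
python3 -m handwheel '{"delta_pos":[[16,32,0],[16,32,0],[16,32,0],[16,32,0],[16,32,0],[16,32,0],[16,32,0],[16,32,0],[16,32,0],[16,32,0],[16,32,0],[16,32,0]],"delta_rot":[[0,0,-0.07],[0,0,-0.07],[0,0,-0.07],[0,0,-0.07],[0,0,-0.07],[0,0,-0.07],[0,0,-0.07],[0,0,-0.07],[0,0,-0.07],[0,0,-0.07],[0,0,-0.07],[0,0,-0.07]],"gripper":[1,1,1,1,1,1,1,1,1,1,1,1]}'
```

```text
t: 2.05
ee_pos: [0.5067, -0.1212, 0.3591]
tool_rot: [0.001, 0.999, -0.044, 0.001]
wrist_force: [0.2, -0.2, -0.4]
gripper_width: 0.0006
```

```bash
python3 -m handwheel '{"delta_pos":[[16,30,0],[16,30,0],[16,30,0],[16,30,0],[16,30,0],[16,30,0],[16,30,0],[15,30,0],[0,0,0],[0,0,0]],"delta_rot":[[0,0,0.03],[0,0,0.03],[0,0,0],[0,0,0],[0,0,0],[0,0,0],[0,0,0],[0,0,0],[0,0,0],[0,0,0]],"gripper":[1,1,1,1,1,1,1,1,1,1]}'
python3 - <<'E'
from h import *
im=robot.read_camera("wrist");C=cam("wrist")
for th in("knob","gate_center"):
    r=robot.search_frame("wrist",th); print(th,[(x["box"],x["conf"]) for x in r[:2]])
g=np.array([.5575,.0912,.186]);
o=im.copy()
for p in (g,[.5785,.119,.258]):
    u=proj(C,p);print(u); cv2.circle(o,tuple(int(round(x)) for x in u),4,(255,0,255),-1)
cv2.imwrite("pics/w1.png",cv2.cvtColor(o,cv2.COLOR_RGB2BGR))
E
```

```text
t: 2.88
ee_pos: [0.639, 0.1398, 0.3594]
tool_rot: [0.001, 1.0, -0.009, 0.002]
wrist_force: [-0.4, -0.5, -0.4]
gripper_width: 0.0007
knob []
gate_center [([318.6, 234.1, 102.3, 82.1], 0.95)]
[366.1614 285.0147]
[344.0153 296.7422]
```

View pics/w1.png

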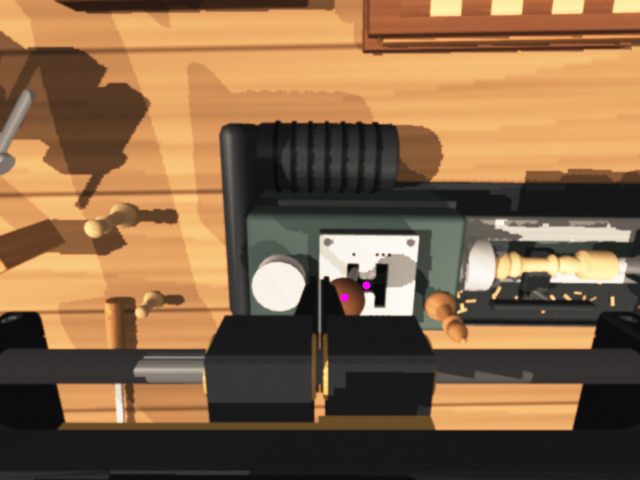

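The projected gate and knob points fall on the H centre (366,285) and on the visible part of the ball (about 346,298), so the estimate holds. I'll descend ahead of the knob.

```bash
python3 -m handwheel '{"delta_pos":[[-3,-21,0],[0,0,-30],[0,0,-30],[0,0,-30],[0,0,-25],[0,0,-4],[0,0,0]],"delta_rot":[[0,0,0],[0,0,0],[0,0,0],[0,0,0],[0,0,0],[0,0,0],[0,0,0]],"gripper":[1,1,1,1,1,1,1]}'
```

```text
t: 3.62
ee_pos: [0.6339, 0.1058, 0.2444]
tool_rot: [0.001, 1.0, -0.016, 0.009]
wrist_force: [-0.7, -0.2, 0.9]
gripper_width: 0.0003
```

```bash
python3 -m handwheel '{"delta_pos":[[0,14,-2],[0,0,0],[-10,0,0],[-10,0,0],[-8,0,0],[-4,0,0],[0,0,0]],"delta_rot":[[0,0,0],[0,0,0],[0,0,0],[0,0,0],[0,0,0],[0,0,0],[0,0,0]],"gripper":[1,1,1,1,1,1,1]}'
python3 - <<'E'
from h import *
im=robot.read_camera("side");im2=robot.read_camera("top")
a=cv2.resize(im[130:230,250:380],None,fx=4,fy=4,interpolation=cv2.INTER_CUBIC)
b=cv2.resize(im2[120:220,370:480],None,fx=4,fy=4,interpolation=cv2.INTER_CUBIC)[:,:280]
cv2.imwrite("pics/p2.png",cv2.cvtColor(np.hstack([a,b]),cv2.COLOR_RGB2BGR)); print(robot.state()["ee_pos"],robot.state()["wrist_force"])
E
```

```text
t: 4.2
ee_pos: [0.6016, 0.1205, 0.2524]
tool_rot: [0.0, 1.0, -0.017, 0.015]
wrist_force: [-0.4, 0.3, -0.2]
gripper_width: 0.0004
[0.6022 0.1205 0.2523] [-0.3325 -0.6506  0.9227]
```

View pics/p2.png

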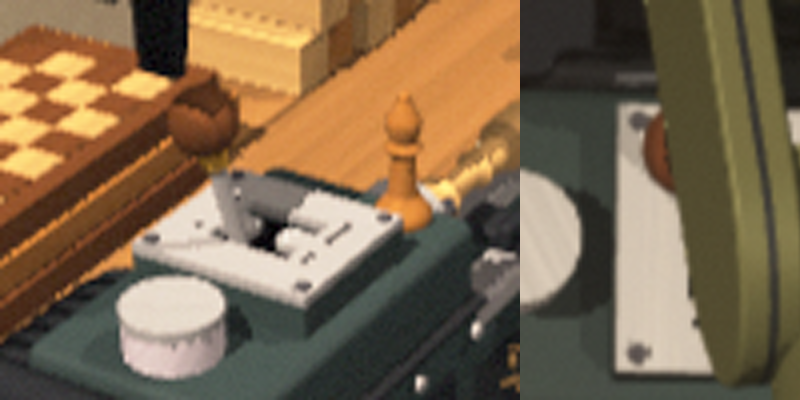

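```bash
python3 - <<'E'
from h import *
S=cam("side")
e=robot.state()["ee_pos"]
print(proj(S,e),proj(S,e+[0,0,.0315]),proj(S,[.5785,.119,.258]), proj(S,[.5585,.122,.26]))
print(proj(S,[.59,.119,.258]))
E
```

```text
[290.1612 160.8276] [289.3877 147.0277] [299.9373 160.5917] [307.2911 162.4582]
[295.2979 159.3654]
```

```bash
python3 - <<'E'
from h import *
im=robot.read_camera("side"); w=robot.read_camera("wrist")
a=cv2.resize(im[80:180,260:340],None,fx=6,fy=6,interpolation=cv2.INTER_NEAREST)[:600]
cv2.imwrite("pics/p3.png",cv2.cvtColor(a,cv2.COLOR_RGB2BGR))
E
```

```text
(no output)
```

View pics/p3.png

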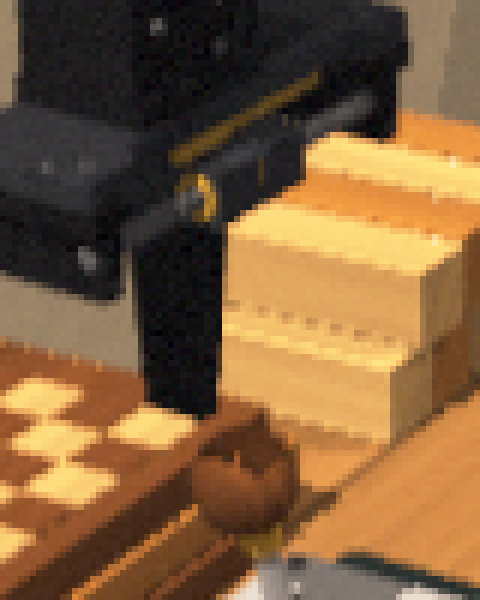

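```bash
python3 - <<'E'
from h import *
from scipy.spatial.transform import Rotation as R
i=robot.camera_info("wrist"); f=240/np.tan(np.radians(i["fovy"]/2))
im=cv2.imread("pics/w1.png"); hsv=cv2.cvtColor(im,cv2.COLOR_BGR2HSV)
m=((hsv[...,1]<50)&(hsv[...,2]>130)); sub=m[225:320,310:430]
for v in (236,238,242,246,250): 
    c=np.where(m[v,305:432])[0]+305; print(v,c.min(),c.max())
print("col390 top",np.where(m[200:300,390])[0].min()+200)
for dz in (0,.01,.02,.03):
    T=np.eye(4);T[:3,:3]=R.from_quat([1,-.009,.002,.001]).as_matrix();T[:3,3]=[.639,.1398,.3594+dz]
    C=(f,i["cx"],i["cy"],T@i["hand_eye"])
    ca,sa=np.cos(-.021),np.sin(-.021)
    q=lambda x,y:proj(C,[.5575+ca*x-sa*y,.0912+sa*x+ca*y,.186])
    print(dz,q(.055,.05),q(.055,-.05),q(0,0))
s=robot.state();print(s["ee_pos"],s["tool_rot"],s["joint_pos"])
# two DH-free check of arm: print wrist view of finger region
w=robot.read_camera("wrist");cv2.imwrite("pics/w2.png",cv2.cvtColor(w,cv2.COLOR_RGB2BGR))
print(proj(cam("wrist"),s["ee_pos"]),proj(cam("wrist"),[.5785,.119,.258]))
E
```

```text
236 319 418
238 319 419
242 319 418
246 319 418
250 319 418
col390 top 235
0 [318.5247 234.5325] [417.6624 234.7106] [366.0734 285.0127]
0.01 [318.5162 231.8626] [415.2572 232.0386] [364.9589 281.271 ]
0.02 [318.508  229.3188] [412.9655 229.4927] [363.8952 277.6994]
0.03 [318.5003 226.8925] [410.7795 227.0643] [362.8787 274.2866]
[0.6024 0.1203 0.2515] [ 0.0003  0.9997 -0.0172  0.0149] [ 0.1121 -0.0068  1.6783 -0.0045  1.4406  1.7177]
[318.3274 276.749 ] [322.1951 321.3322]
```

View pics/w2.png

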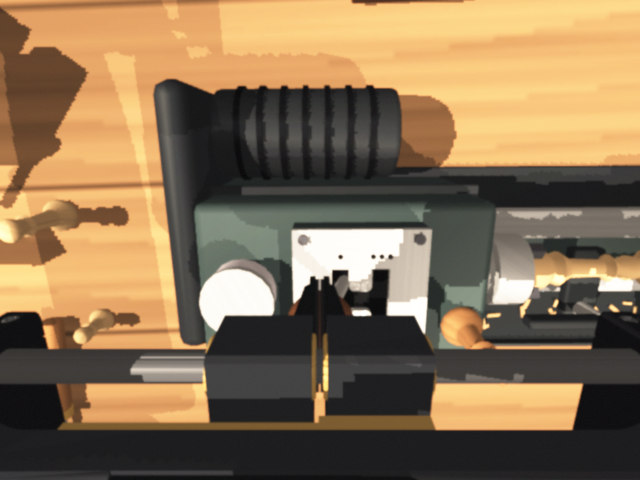

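```bash
python3 - <<'E'
from h import *
f,cx,cy,P=cam("wrist")
print(robot.state()["ee_pos"],robot.state()["tool_rot"])
for dz in (0,.01,.02,.03):
    Q=P.copy();Q[2,3]+=dz;C=(f,cx,cy,Q)
    ca,sa=np.cos(-.021),np.sin(-.021)
    q=lambda x,y:proj(C,[.5575+ca*x-sa*y,.0912+sa*x+ca*y,.186])
    print(dz,q(.055,.05),q(.055,-.05))
im=cv2.imread("pics/w2.png"); hsv=cv2.cvtColor(im,cv2.COLOR_BGR2HSV)
m=((hsv[...,1]<50)&(hsv[...,2]>130))
for v in(232,240,250): c=np.where(m[v,280:440])[0]+280; print(v,c.min(),c.max())
# occlusion test along finger axis in wrist and side view
S=cam("side"); e=robot.state()["ee_pos"]
a=robot.read_camera("side")
for z in range(0,60,5):
    u=proj(S,e+[-.001*z*.03,0,z*.001]); print(z,u.round(1),a[int(round(u[1])),int(round(u[0]))])
E
```

```text
[0.6024 0.1203 0.2512] [ 0.0004  0.9997 -0.0172  0.0146]
0 [290.2316 230.1185] [430.6849 228.209 ]
0.01 [291.2087 226.8603] [426.8659 225.013 ]
0.02 [292.1214 223.8172] [423.2992 222.028 ]
0.03 [292.9757 220.9684] [419.9606 219.2339]
232 291 431
240 291 431
250 291 430
0 [290.2 161.3] [72 42 27]
5 [290.1 159.1] [74 44 29]
10 [290. 157.] [129  77  37]
15 [290.  154.8] [152  85  45]
20 [289.9 152.6] [156  95  49]
25 [289.8 150.4] [242 191 109]
30 [289.8 148.2] [13 17 12]
35 [289.7 146. ] [15 19 17]
40 [289.7 143.8] [16 14 13]
45 [289.6 141.6] [17 15 17]
50 [289.5 139.3] [10 15 16]
55 [289.5 137.1] [10  8 12]
```

The wrist view confirms the reported pose to about 1 mm. In both views, though, the visible fingertips end about 27 mm above the nominal TCP. I'll back off, lower and look again.

```bash
python3 -c "
from cell import robot;print(robot.grip_depth)"; python3 -m handwheel '{"delta_pos":[[14,0,0],[10,0,0],[0,0,-10],[0,0,-15],[0,0,-6],[0,0,0]],"delta_rot":[[0,0,0],[0,0.03,0],[0,0,0],[0,0,0],[0,0,0],[0,0,0]],"gripper":[1,1,1,1,1,1]}'
python3 - <<'E'
from h import *
S=cam("side"); s=robot.state(); e=s["ee_pos"]; a=robot.read_camera("side"); print(e,s["wrist_force"])
for z in range(-10,50,5):
    u=proj(S,e+[0,0,z*.001]); print(z,u.round(1),a[int(round(u[1])),int(round(u[0]))])
a=cv2.resize(a[110:180,250:350],None,fx=6,fy=6,interpolation=cv2.INTER_NEAREST)
cv2.imwrite("pics/p4.png",cv2.cvtColor(a,cv2.COLOR_RGB2BGR))
E
```

```text
-0.0188
t: 5.0
ee_pos: [0.6274, 0.1199, 0.2164]
tool_rot: [0.001, 1.0, -0.018, -0.002]
wrist_force: [0.1, 0.5, -0.2]
gripper_width: 0.0004
[0.6274 0.1199 0.2164] [ 0.0865  0.5208 -0.242 ]
-10 [281.7 177.3] [111  70  34]
-5 [281.6 175.2] [118  75  39]
0 [281.4 173.2] [191 116  52]
5 [281.3 171.1] [97 58 29]
10 [281.2 169. ] [70 43 26]
15 [281.  166.9] [75 44 29]
20 [280.9 164.8] [77 45 31]
25 [280.7 162.7] [146  82  46]
30 [280.6 160.6] [37 23 23]
35 [280.4 158.5] [21 19 21]
40 [280.3 156.3] [11  7 12]
45 [280.2 154.2] [16 13 11]
```

View pics/p4.png

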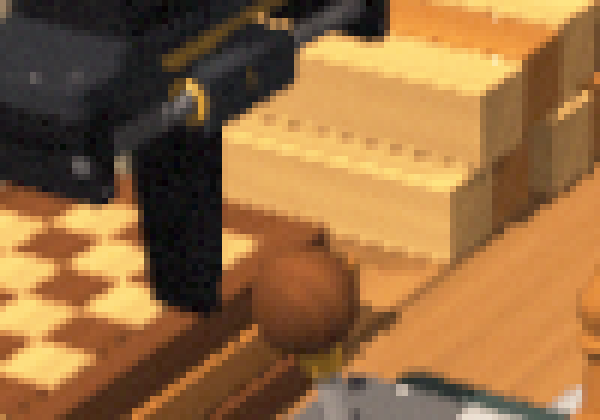

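Confirmed: the visible tips are about 28 mm above the nominal TCP, so they are now at roughly z 0.244, just below the ball's centre. Pushing back.

```bash
cat > look.py <<'E'
from h import *
S=cam("side"); s=robot.state(); a=robot.read_camera("side"); print(s["t"],s["ee_pos"],s["tool_rot"],s["wrist_force"])
r=robot.trace("side","knob")
for x in r[:2]: print(x["conf"],x["box"])
# ball: brown blob near the knob
h=cv2.cvtColor(a,cv2.COLOR_RGB2GRAY)
import sys
if len(sys.argv)>1:
    v=cv2.resize(a[115:215,250:380],None,fx=5,fy=5,interpolation=cv2.INTER_CUBIC); cv2.imwrite("pics/"+sys.argv[1],cv2.cvtColor(v,cv2.COLOR_RGB2BGR))
E
python3 -m handwheel '{"delta_pos":[[-10,0,0],[-10,0,0],[-8,0,0],[-4,0,0],[0,0,0]],"delta_rot":[[0,0,0],[0,0,0],[0,0,0],[0,0,0],[0,0,0]],"gripper":[1,1,1,1,1]}'; python3 look.py; python3 - <<'E'
from h import *
for x in robot.trace("top","knob")[:1]+robot.trace("side","lathe")[:1]: print(x["conf"],x["box"])
S=cam("side")
for fx in (21,15,10,5,0,-5): print(fx,proj(S,[.5582+fx*.001,.121,.259]))
E
```

```text
t: 5.47
ee_pos: [0.5939, 0.1201, 0.2183]
tool_rot: [0.0, 1.0, -0.017, 0.001]
wrist_force: [1.3, 0.2, -0.9]
gripper_width: 0.0008
5.4667 [0.5939 0.1201 0.2183] [ 0.0004  0.9998 -0.0175  0.0008] [ 1.3451  0.2032 -0.8823]
0.59 [293.7, 150.2, 22.4, 40.9]
0.87 [218.0, 125.6, 239.1, 182.8]
21 [299.1068 160.4649]
15 [301.5454 161.1097]
10 [303.5862 161.6493]
5 [305.6349 162.1911]
0 [307.6915 162.7349]
-5 [309.7562 163.2808]
```

```bash
cat > ball.py <<'E'
from h import *
from scipy.optimize import least_squares
# joint pose (fore, across) -> knob; ball template search with mask from the network
S=cam("side"); s=robot.state(); a=robot.read_camera("side"); print(s["t"],s["ee_pos"],s["wrist_force"])
for x in robot.trace("side","knob")[:1]:
    m=x["mask"].astype(np.uint8); ys,xs=np.where(m); top=ys.min()
    print(x["conf"],x["box"],"row widths",[(y,xs[ys==y].min(),xs[ys==y].max()) for y in range(top,top+22,2) if (ys==y).any()])
    d=cv2.distanceTransform(m,cv2.DIST_L2,5); k=d>d.max()-.7; print("ball centre",np.argwhere(k).mean(0)[::-1],"r",d.max())
E
python3 ball.py
```

```text
5.6667 [0.5946 0.12   0.2179] [ 0.0568 -0.0111  0.698 ]
0.93 [292.7, 150.2, 23.7, 40.7] row widths [(152, np.int64(301), np.int64(309)), (154, np.int64(298), np.int64(311)), (156, np.int64(296), np.int64(313)), (158, np.int64(295), np.int64(314)), (160, np.int64(295), np.int64(314)), (162, np.int64(295), np.int64(314)), (164, np.int64(296), np.int64(313)), (166, np.int64(297), np.int64(312)), (168, np.int64(299), np.int64(311)), (170, np.int64(302), np.int64(311)), (172, np.int64(304), np.int64(311))]
ball centre [304.5 160.5] r 9.390699
```

The ball centre is at (304.5,160.5), about 8 mm ahead of the crossing, as the contact model predicts. About 7 mm more.

```bash
python3 -m handwheel '{"delta_pos":[[-4,0,-1],[-3,0,0],[0,0,0]],"delta_rot":[[0,0,0],[0,0,0],[0,0,0]],"gripper":[1,1,1]}'; python3 ball.py
```

```text
t: 6.02
ee_pos: [0.5884, 0.12, 0.217]
tool_rot: [0.0, 1.0, -0.018, 0.001]
wrist_force: [1.2, 0.5, 0.1]
gripper_width: 0.0003
6.0167 [0.5884 0.12   0.217 ] [1.2481 0.5209 0.0542]
0.77 [297.6, 150.2, 20.0, 40.2] row widths [(152, np.int64(306), np.int64(309)), (154, np.int64(302), np.int64(313)), (156, np.int64(301), np.int64(314)), (158, np.int64(300), np.int64(315)), (160, np.int64(299), np.int64(316)), (162, np.int64(299), np.int64(316)), (164, np.int64(299), np.int64(315)), (166, np.int64(300), np.int64(314)), (168, np.int64(302), np.int64(313)), (170, np.int64(305), np.int64(312)), (172, np.int64(306), np.int64(312))]
ball centre [307.5 161. ] r 8.5907
```

Ball at (307.5,161), mid-crossing within 1 mm. I'll take the fingers round to the left side.

```bash
python3 -m handwheel '{"delta_pos":[[15,0,0],[17,0,0],[5,25,0],[0,27,0],[-15,3,0],[-25,0,0],[-20,0,0],[-6,0,0],[0,0,0]],"delta_rot":[[0,0,0],[0,0,0],[0,0,0],[0,0,0],[0,0,0],[0,0,0],[0,0,0],[0,0,0],[0,0,0]],"gripper":[1,1,1,1,1,1,1,1,1]}'; python3 ball.py
```

```text
t: 6.87
ee_pos: [0.5561, 0.1762, 0.2127]
tool_rot: [0.002, 1.0, -0.019, -0.005]
wrist_force: [0.9, -0.6, 0.7]
gripper_width: 0.0001
6.8667 [0.5561 0.1762 0.2127] [ 0.8527 -0.6155  0.7432]
0.56 [301.3, 152.8, 18.3, 37.7] row widths [(152, np.int64(306), np.int64(309)), (154, np.int64(303), np.int64(313)), (156, np.int64(302), np.int64(314)), (158, np.int64(302), np.int64(315)), (160, np.int64(302), np.int64(316)), (162, np.int64(302), np.int64(316)), (164, np.int64(301), np.int64(315)), (166, np.int64(302), np.int64(315)), (168, np.int64(302), np.int64(313)), (170, np.int64(305), np.int64(312)), (172, np.int64(306), np.int64(312))]
ball centre [308.4 161.5] r 7.5906997
```

Now push to the right, first most of the way (to y of about 0.115), raised by 3 mm.

```bash
python3 -m handwheel '{"delta_pos":[[1,-10,2],[1,-10,2],[0,-10,0],[0,-10,0],[0,-10,0],[0,-8,0],[0,0,0]],"delta_rot":[[0,0,0],[0,0,0],[0,0,0],[0,0,0],[0,0,0],[0,0,0],[0,0,0]],"gripper":[1,1,1,1,1,1,1]}'; python3 ball.py;python3 - <<'E'
from h import *
S=cam("side")
for y in (30,20,10,0,-10,-20,-31): print(y,proj(S,[.5578,.0912+y*.001,.108+(.155**2-(y*.001)**2)**.5]))
E
```

```text
t: 7.55
ee_pos: [0.5632, 0.1112, 0.2191]
tool_rot: [0.001, 1.0, -0.02, -0.003]
wrist_force: [-0.0, 0.7, 0.7]
gripper_width: 0.0009
7.55 [0.5632 0.1112 0.2191] [-0.024   0.7243  0.6893]
0.85 [312.3, 142.5, 15.8, 50.1] row widths [(144, np.int64(316), np.int64(319)), (146, np.int64(315), np.int64(323)), (148, np.int64(315), np.int64(324)), (150, np.int64(315), np.int64(325)), (152, np.int64(315), np.int64(326)), (154, np.int64(315), np.int64(326)), (156, np.int64(315), np.int64(325)), (158, np.int64(315), np.int64(324)), (160, np.int64(315), np.int64(322)), (162, np.int64(315), np.int64(321)), (164, np.int64(315), np.int64(320))]
ball centre [320.3333 152.6667] r 6.0
30 [307.7876 162.3478]
20 [310.3577 159.69  ]
10 [312.9089 157.3503]
0 [315.4388 155.3204]
-10 [317.9453 153.5948]
-20 [320.4263 152.1715]
-31 [323.1239 150.956 ]
```

The lever crossed freely; the ball is about 10 mm right of centre. Finishing the crossing gently.

```bash
python3 -m handwheel '{"delta_pos":[[-2,-7,0],[-1,-6,0],[0,-4,0],[0,-3,0],[0,0,0]],"delta_rot":[[0,0,0],[0,0,0],[0,0,0],[0,0,0],[0,0,0]],"gripper":[1,1,1,1,1]}'; python3 ball.py
```

```text
t: 8.07
ee_pos: [0.56, 0.0911, 0.2183]
tool_rot: [0.0, 1.0, -0.019, -0.003]
wrist_force: [0.2, 0.4, 0.0]
gripper_width: 0.0006
8.0667 [0.56   0.0911 0.2183] [0.1675 0.3871 0.0142]
0.85 [314.7, 139.9, 19.0, 46.4] row widths [(142, np.int64(324), np.int64(325)), (144, np.int64(322), np.int64(328)), (146, np.int64(322), np.int64(329)), (148, np.int64(322), np.int64(330)), (150, np.int64(322), np.int64(331)), (152, np.int64(322), np.int64(330)), (154, np.int64(322), np.int64(330)), (156, np.int64(322), np.int64(328)), (158, np.int64(322), np.int64(326)), (160, np.int64(321), np.int64(325)), (162, np.int64(321), np.int64(324))]
ball centre [326.1667 150.    ] r 5.0
```

```bash
python3 -m handwheel '{"delta_pos":[[0,-3,0],[0,-2,0],[0,0,0]],"delta_rot":[[0,0,0],[0,0,0],[0,0,0]],"gripper":[1,1,1]}'; python3 ball.py
```

```text
t: 8.42
ee_pos: [0.5594, 0.0865, 0.2178]
tool_rot: [0.0, 1.0, -0.019, -0.004]
wrist_force: [0.6, 0.7, 1.2]
gripper_width: 0.0002
8.4167 [0.5594 0.0865 0.2178] [0.6024 0.7339 1.2136]
0.56 [315.7, 140.3, 18.2, 47.5] row widths [(141, np.int64(324), np.int64(326)), (143, np.int64(323), np.int64(329)), (145, np.int64(323), np.int64(331)), (147, np.int64(323), np.int64(332)), (149, np.int64(323), np.int64(332)), (151, np.int64(323), np.int64(332)), (153, np.int64(323), np.int64(331)), (155, np.int64(323), np.int64(330)), (157, np.int64(323), np.int64(328)), (159, np.int64(322), np.int64(326)), (161, np.int64(322), np.int64(325))]
ball centre [327.4 149.5] r 5.0
```

The ball is about 32 mm right of centre, in the right-hand slot. I'll go round behind it.

```bash
python3 -m handwheel '{"delta_pos":[[0,12,0],[0,14,0],[-20,4,0],[-22,0,0],[-6,0,0],[0,-20,0],[0,-25,0],[0,-8,0],[0,0,0]],"delta_rot":[[0,0,0],[0,0,0],[0,0,0],[0,0,0],[0,0,0],[0,0,0],[0,0,0],[0,0,0],[0,0,0]],"gripper":[1,1,1,1,1,1,1,1,1]}'; python3 ball.py
```

```text
t: 9.27
ee_pos: [0.5097, 0.0683, 0.2173]
tool_rot: [0.0, 1.0, -0.017, -0.004]
wrist_force: [0.4, 1.5, -0.4]
gripper_width: 0.0004
9.2667 [0.5097 0.0683 0.2173] [ 0.4496  1.5323 -0.3829]
```

```bash
python3 -m handwheel '{"delta_pos":[[0,-8,0],[5,0,0],[10,0,0],[10,0,0],[10,0,0],[8,0,0],[0,0,0]],"delta_rot":[[0,0,0],[0,0,0],[0,0,0],[0,0,0],[0,0,0],[0,0,0],[0,0,0]],"gripper":[1,1,1,1,1,1,1]}'; python3 look.py p5.png
```

```text
t: 9.95
ee_pos: [0.5576, 0.0629, 0.2167]
tool_rot: [0.0, 1.0, -0.015, -0.005]
wrist_force: [-0.5, 0.6, 0.3]
gripper_width: 0.0005
9.95 [0.5576 0.0629 0.2167] [ 0.0002  0.9999 -0.0148 -0.0047] [-0.5249  0.6089  0.3351]
0.94 [299.5, 140.1, 17.4, 51.4]
0.39 [199.2, 307.2, 19.6, 40.0]
```

View pics/p5.png

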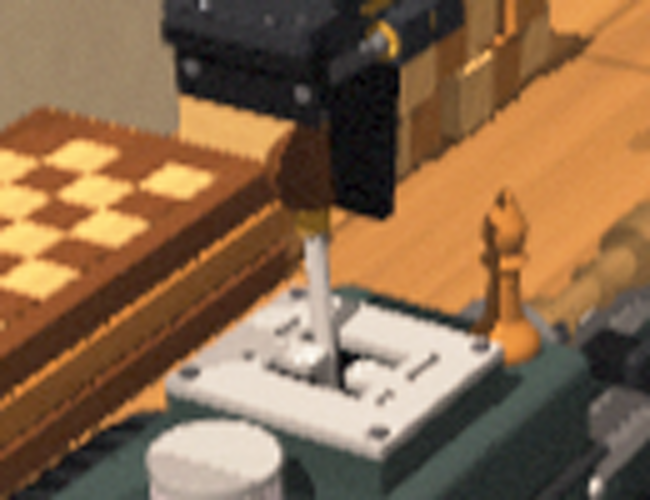

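The lever is moving ahead in the right-hand slot, with the ball's left edge at crop (275,170). Continuing in small steps towards the stop.

```bash
python3 -m handwheel '{"delta_pos":[[4,0,0],[4,0,0],[3,0,0],[2,0,0],[0,0,0]],"delta_rot":[[0,0,0],[0,0,0],[0,0,0],[0,0,0],[0,0,0]],"gripper":[1,1,1,1,1]}';python3 -m handwheel '{"delta_pos":[[2,0,0],[2,0,0]],"delta_rot":[[0,0,0],[0,0,0]],"gripper":[1,1]}'
```

```text
t: 10.47
ee_pos: [0.5644, 0.063, 0.216]
tool_rot: [0.001, 1.0, -0.015, -0.013]
wrist_force: [-2.3, 0.1, 2.2]
gripper_width: 0.0004
t: 10.63
ee_pos: [0.5648, 0.063, 0.2161]
tool_rot: [0.001, 1.0, -0.015, -0.018]
wrist_force: [-9.4, -0.5, 3.6]
gripper_width: 0.0003
```

```bash
python3 -m handwheel '{"delta_pos":[[2,0,0],[0,0,0]],"delta_rot":[[0,0,0],[0,0,0]],"gripper":[1,1]}'; python3 -m handwheel '{"delta_pos":[[-10,0,0],[-20,0,0],[-25,0,0],[-5,0,0],[0,0,30],[0,0,40],[0,0,30],[-40,0,0],[-40,0,0],[-40,0,0],[-30,0,0],[0,0,0]],"delta_rot":[[0,0,0],[0,0,0],[0,0,0],[0,0,0],[0,0,0],[0,0,0],[0,0,0],[0,0,0],[0,0,0],[0,0,0],[0,0,0],[0,0,0]],"gripper":[1,1,1,1,1,1,1,1,1,1,1,1]}'
python3 ball.py; python3 - <<'E'
from h import *
S=cam("side");C=cam("top")
for f in (.265,.25,.235,.2):
    p=[.5575+.155*np.sin(f)*1-.0006,.0912-.030-.02*.155*np.sin(f),.108+.152*np.cos(f)]; print(f,p,proj(S,p),proj(C,p))
a=robot.read_camera("side");b=robot.read_camera("top")
o=[cv2.resize(x,None,fx=4,fy=4,interpolation=cv2.INTER_CUBIC) for x in (a[130:230,260:360],b[110:210,370:470])]
cv2.imwrite("pics/p6.png",cv2.cvtColor(np.hstack(o),cv2.COLOR_RGB2BGR))
E
```

```text
t: 10.8
ee_pos: [0.5637, 0.063, 0.2163]
tool_rot: [0.001, 1.0, -0.015, -0.022]
wrist_force: [-3.1, -0.6, 1.2]
gripper_width: 0.0005
t: 11.8
ee_pos: [0.3498, 0.0638, 0.3192]
tool_rot: [-0.001, 1.0, -0.015, -0.014]
wrist_force: [1.6, 0.1, 0.7]
gripper_width: 0.0005
11.8 [0.3498 0.0638 0.3192] [1.6485 0.094  0.7136]
0.57 [302.2, 137.3, 16.2, 54.1] row widths [(140, np.int64(306), np.int64(310)), (142, np.int64(302), np.int64(314)), (144, np.int64(301), np.int64(315)), (146, np.int64(300), np.int64(316)), (148, np.int64(300), np.int64(317)), (150, np.int64(300), np.int64(316)), (152, np.int64(301), np.int64(316)), (154, np.int64(302), np.int64(315)), (156, np.int64(304), np.int64(314)), (158, np.int64(306), np.int64(313)), (160, np.int64(307), np.int64(313))]
ball centre [308.5 148.5] r 8.5907
0.265 [np.float64(0.5974959365631762), np.float64(0.06038808126873648), np.float64(0.2546940601339622)] [307.3872 149.2452] [451.4804 143.8788]
0.25 [np.float64(0.595247613684451), np.float64(0.06043304772631098), np.float64(0.255274688100018)] [308.2462 149.2287] [451.5745 145.223 ]
0.235 [np.float64(0.5929906627544246), np.float64(0.06047818674491151), np.float64(0.25582217988256173)] [309.1111 149.2271] [451.6645 146.581 ]
0.2 [np.float64(0.5876937462732345), np.float64(0.06058412507453532), np.float64(0.25697011983186874)] [311.1502 149.2815] [451.8581 149.8009]
```

View pics/p6.png

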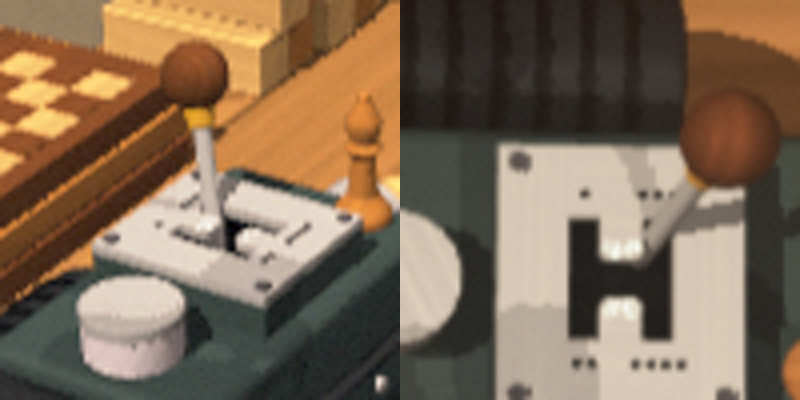

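The top view puts the ball at about (453,144), where home should project to (451.5,143.9). The push met a solid stop at 9 N. One more number from the networks before handing in.

```bash
python3 - <<'E'
from h import *
b=robot.read_camera("top"); S=cam("top")
hsv=cv2.cvtColor(b,cv2.COLOR_RGB2HSV); 
for x in robot.trace("top","knob")[:1]:
    m=x["mask"].astype(np.uint8); d=cv2.distanceTransform(m,cv2.DIST_L2,5); k=np.argwhere(d>d.max()-.7).mean(0)[::-1]
    print(x["conf"],x["box"],k,d.max(),atz(S,*k,.255))
for t in("pattern_bishop","wax_tin"): print(t,[x["box"] for x in robot.search_frame("top",t)[:1]])
s=robot.state();print(s["t"],s["wrist_force"],s["joint_velocities"])
E
```

```text
0.74 [426.5, 131.9, 35.9, 46.8] [451.6667 144.6667] 12.384499 [0.5962 0.0602 0.255 ]
pattern_bishop [[466.1, 191.7, 24.1, 22.1]]
wax_tin [[352.2, 166.0, 31.6, 29.5]]
12.2 [ 0.2633 -0.7528  0.0142] [ 0.     -0.0019  0.0012 -0.0017  0.0016  0.0003]
```

```bash
python3 -c "
from cell import robot; print(robot.hand_in())"
```

```text
the job is handed in; nothing more can be done
None
```

The lever is in third and the job was handed in at about 12 s. The hand-in reports no verdict, so success rests on the checks below.

I used the shut fingers from outside the knob for three pushes. The first brought the lever back from the first-gear side to the crossing. The second took it across to the right, and the third pushed it forward until it met a solid stop. I then backed the hand clear.

**Lever position:**
- The top camera puts the knob at (596, 60) mm in the world frame. The expected home position is (597, 60), so the forward lean is about 0.256 rad.
- The side view read about 0.246 rad as it came. It read roughly 1 px high at the start, and correcting for that gives about 0.26 rad.
- Finger contact at the stop implied only about 0.24 rad, a little lower than the cameras but still above the 0.235 limit.

**Forces:** the highest reading I saw was about 9 N at the wrist, against the stop. Readings were only taken at the end of each call. After backing off they were at noise level.

**Loose pieces:** the bishop is within about 1 to 2 px of its first detection. The tin looks where it was in the first pictures. I did not re-measure the pawn, king, blank, gouge and key, because the hand never went near them.

**Disagreement found:** the visible fingertips end about 28 mm above the stated TCP. The first approach therefore passed over the ball without touching it, and I lowered the tool to make up for that.

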